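# Clip held open over the job card

## Robot

A 6-joint arm with a two-finger parallel gripper is mounted at the origin on the work surface. World frame = base frame: x ahead of the robot, y to its left, z up, the work surface at z = 0. Lengths are in m, angles in rad, forces in N, time in s.
With the tool pointing down it reaches from about 0.35 to 0.725 m from the base axis. Payload 4.3 kg.
Tool frame: the origin (TCP) lies between the finger pads; the fingertips stand manip.tip_extent ahead of it and the grasp point (between the pads) lies 5 mm behind it (manip.tip_extent is the distance from the TCP to the fingertips, in m); z points along the fingers, y is the line along which they close (so a half turn about z gives the same grasp; the last joint's range is limited). The gripper opens to 85 mm and grips with 20 to 120 N. Pads are 22 mm wide; open, the fingers measure 114 mm over their backs; the gripper's body (76 mm by 85 mm) begins 54 mm behind the grasp point. The pads swing forward as they close: fully open they stand 13 mm farther back than shut.
Start: joints at [1.005, 0.377, 0.081, 1.274, 0, 1.46], TCP at [0.253, 0.516, 0.245] pointing down, gripper open.
Joint ranges: [-2.72, 2.72], [-0.84, 1.66], [-1.02, 1.22], [-1.77, 2.12], [-1.37, 1.28], [-3.14, 3.14]. Speed limits (rad/s): [2.57, 2.57, 3.14, 3.14, 3.14, 3.14].

## Interface

Orientations are given as a unit quaternion [x, y, z, w].
In Python, from cell import manip gives the robot as it stands.
- The arm moves only by the tool jog_arm, called after ">>>" in YAML: its name, and indented under it one key for each argument. Schema: {"type":"object","properties":{"offsets":{"type":"array","items":{"type":"array","prefixItems":[{"type":"array","items":{"type":"number"},"minItems":3,"maxItems":3},{"type":"number"}],"minItems":2,"maxItems":2},"minItems":1,"maxItems":12},"aperture":{"type":"number"},"grip_force":{"type":"number"},"only":{"type":"string"},"quiet":{"type":"boolean"},"lines":{"type":"string"}},"required":["offsets"],"additionalProperties":false}. offsets is a list of rows, 1 to 12 of them, each written [[dx, dy, dz], turn]: dx, dy, dz in m, then a turn about the tool's z in rad; each row is the pose to reach, as a shift and turn from the pose commanded when the call began, along the tool's axes at that moment; what a row does not reach only later rows make up. A row lasts 1/12 s, in which the tool goes at most 0.0417 m and 0.125 rad, less where a joint would pass 70% of its speed; a pose out of reach is approached as far as the arm can. aperture is the opening from 0.0 (shut) to 1.0 (fully open), set as the call begins (left out keeps the last). The fingers move at their own pace and stop on an object; grip_force is the grip in N (left out, the last holds). Time passes only in rows, so rows that do not move let the fingers close. The tool returns the time, the measured TCP pose, the force, the opening and the grip force at its end. only (a regular expression) keeps the lines of the reply that match it, lines (a string "A,B") keeps lines A to B, and quiet returns only ok. Input that does not fit is refused with a message, and nothing moves.
- manip.get_obs(): the state, without advancing time (a new reading comes with each control period).
- manip.read_camera(name): name is "side" or "top" or "wrist"; returns the picture (480x640x3 uint8, red, green, blue); there is no depth.
- manip.camera_model(name): a dict with "mtx" (3x3 intrinsics, pixels), "cam_to_world" (4x4, takes a point from camera to world coordinates). Camera axes: x right, y down, z forward; pixel columns grow to the right and rows downward; lengths in m; the calibration is good to about 2 mm. A picture is of the moment at which its call begins: read the wrist's pose just before it. camera_model takes no time and is no camera call; for the wrist camera it gives the pose at the moment of the call.
- manip.close_job(): hands the job in; it is judged then, once.
The state is a dict: "time_s": time; "q": joint angles; "joint_vel": joint speeds; "joint_torque": joint torques, N m; "ee_pos": TCP position; "tcp_rot": TCP orientation; "force": force on the tool from outside, world axes, zero at the start; "moment": the same for the moment, N m; "gripper_width": opening from 0.0 (shut) to 1.0 (fully open); "finger_force": force on a finger pad.
Only numpy, scipy, OpenCV 4.12 (cv2) and the standard library are available. Lean on these libraries where they do the work, as an engineer would, in place of code of your own. Each camera call takes 0.05 s, during which the arm holds its last target. There are 200 camera calls.

## Task

Move the stiff white job card from its low rack into the slot on top of the brass stand, centred and fully down, and let go of it. Then squeeze the red-handled spring clip open, lift it off its fin and lower it over the middle of the card's top edge, jaws spread wide, one on each side well below the edge, touching neither card nor stand, so that I can slip a ticket in. Finish holding the clip open there without letting go, the card still seated and the other things on the bench left alone.

Things in the scene. Friction and masses are not known exactly. Their poses are not given: they have to be found in the camera images.
- card: loose upright stiff card, white-faced with a blue stripe, 90 mm wide (its x), 8 mm thick (its y), 100 mm tall (its z), about 60 g; origin at the centre of its bottom edge. It starts upright in a groove of the rack and is alike both ways round; grip it across its thickness, from above, near the top
- rack: fixed low dark wooden block, 85 (x) x 70 (y) mm; origin at the centre of its underside. The groove for the card runs along its x, 70 mm long, 10 mm wide, its floor 12 mm and its rims 32 mm above the bench
- stand: fixed stand, black base plate 90 x 80 mm, thin brass post with a short brass slot on top; origin at the centre of the underside of the base. The top of its flared mouth is 102 mm above the bench
- slot (a point): middle of the slot's floor on the brass stand, 70 mm above the bench. The slot runs along x, 50 mm long, 10 mm wide (y) and 22 mm deep, with a flared mouth above that widens to 23 mm over a further 10 mm; both ends are open and the card overhangs them
- clip: loose spring clip, 65 g, upright: pivot pin (9 mm thick) along x, jaws below, two flat red handles above, 24 mm wide (x); origin at the pin's middle, z up. Parked, the handles lean apart: 52 mm over their tops (y), 43 mm above the pin; jaws hang 40 mm below it. Fully open: parallel, 28 mm outside, 12 to 48 mm above the pin. Starts nipping the fin, pin resting on its top
- park: fixed wooden base 80 x 70 mm with an upright aluminium fin, 30 mm long (x) and 6 mm thick (y), top edge 85.5 mm above the bench, on which the clip is parked (pin 90 mm above the bench, pin along x); origin at the centre of the underside
- jaw_left (a joint): opening angle of each lever of the clip (both move alike): 0 as parked on the fin (jaw tips 6 mm apart), 0.26 rad fully open on a stop (tips 26 mm apart, 38 mm below the pin). Squeezing the handles takes about 3 N at first and 8 N fully open; 15 to 25 N holds it firmly on the stop. Open, it lifts straight off the fin
- tip_left (a point): inner lower corner of the jaw on the clip's +y side; 40 mm below the pin when parked
- tip_right (a point): the same on the clip's -y side
- wheel: bystander: brass count wheel lying flat, 76 mm across, 5 mm thick, with a steel hub to 23 mm; origin under its centre
- hammer_tail: bystander: flat steel hammer tail with a hooked end, about 115 x 45 mm, 8 mm high; origin on its underside, mid length
- knob: bystander: maple door knob standing on its foot, 40 mm across, 40 mm high; origin under its centre
- jar: bystander: green glass jar with a brass cap, 64 mm across, 85 mm high; origin under its centre
- driver: bystander: screwdriver lying along y at the far side; origin under its middle

How it is judged:
By the outcome, as a careful person would: the job done as asked, in the order asked, and still so for the second after the job is handed in, while the arm keeps its last pose, push and grip.
It also fails if it takes over 64 s, if anything falls off the work surface, if the arm or the gripper's body presses on something with over 40 N, if the wrist force passes 120 N, or if a joint passes its speed limit or range.

## Working session

There is one attempt and no reset: what is moved stays moved. The work goes in short steps, Python scripts to look and compute and a tool call to move; the robot and the scene stay as the last step left them, time stands still between calls to the robot, and variables do not carry over. Pictures are saved under pics/ and viewed, at most 12 in all, crops included, and the job is handed in when it is done.

```bash
ls; mkdir -p pics; python3 - <<'E'
from cell import manip
import cv2,numpy as np
print(manip.tip_extent, manip.get_obs())
for n in("side","top"):
    im=manip.read_camera(n); cv2.imwrite(f"pics/{n}0.png",im[:,:,::-1]); m=manip.camera_model(n); print(n,np.round(m["mtx"],1).tolist(),np.round(m["cam_to_world"],3).tolist())
E
```

```text
cell.py
pics
0.014 {'time_s': 0.0, 'q': array([ 1.00468258e+00,  3.78092046e-01,  7.96334241e-02,  1.27437962e+00,
       -1.42894267e-05,  1.46050056e+00]), 'joint_vel': array([-0.00159813,  0.00012846, -0.00038771,  0.00104193,  0.00023368,
        0.00046119]), 'joint_torque': array([ 1.64458255e-03, -4.63607311e+01,  2.69873464e+01,  2.09694629e-02,
       -1.65947536e-04, -3.13387648e-05]), 'ee_pos': array([0.25277661, 0.51577136, 0.2443472 ]), 'tcp_rot': array([ 2.25940957e-01,  9.74140463e-01, -9.65493363e-04, -3.32007912e-04]), 'force': array([-0.09143905,  0.01177897,  0.21493111]), 'moment': array([ 0.01370607, -0.07418348, -0.00760917]), 'finger_force': 0.0, 'gripper_width': 0.9993647451706906}
side [[538.2, 0.0, 320.6], [0.0, 538.2, 241.6], [0.0, 0.0, 1.0]] [[0.896, -0.267, 0.355, 0.185], [-0.444, -0.502, 0.742, -0.768], [-0.02, -0.822, -0.568, 0.689], [0.0, 0.0, 0.0, 1.0]]
top [[550.4, 0.0, 324.3], [0.0, 550.4, 242.9], [0.0, 0.0, 1.0]] [[0.02, -0.998, 0.06, 0.515], [-1.0, -0.021, -0.01, 0.012], [0.011, -0.059, -0.998, 0.962], [0.0, 0.0, 0.0, 1.0]]
```

View pics/top0.png

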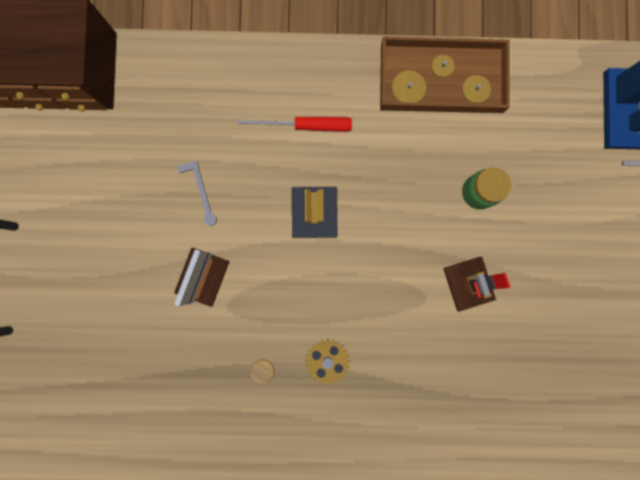

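View pics/side0.png

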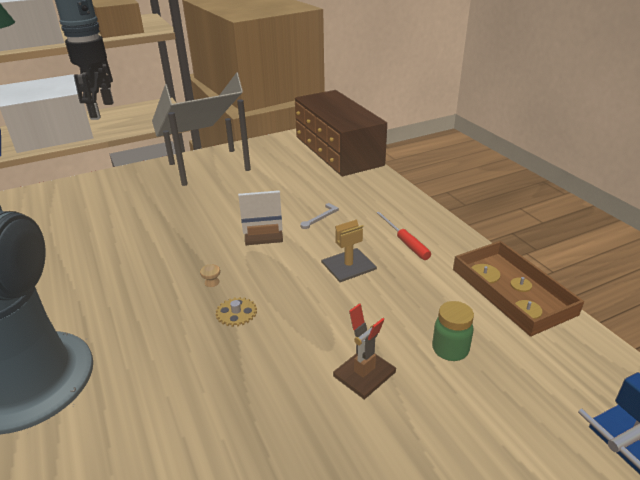

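The top view shows the rack and card near (200,278), the stand near (314,212) and the clip and park near (475,284). The side view shows the card at (262,212), the slot at (349,232) and the clip at (366,330). I'll zoom in on each.

```bash
python3 - <<'E'
import cv2,numpy as np
t=cv2.imread("pics/top0.png"); s=cv2.imread("pics/side0.png")
def c(im,u,v): return cv2.resize(im[v-37:v+37,u-33:u+33],(264,296),interpolation=cv2.INTER_NEAREST)
r1=np.hstack([c(t,202,278),c(t,314,212),c(t,477,284)])
r2=np.hstack([c(s,262,217),c(s,349,247),c(s,364,345)])
cv2.imwrite("pics/z0.png",np.vstack([r1,r2]))
E
```

```text
(no output)
```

View pics/z0.png

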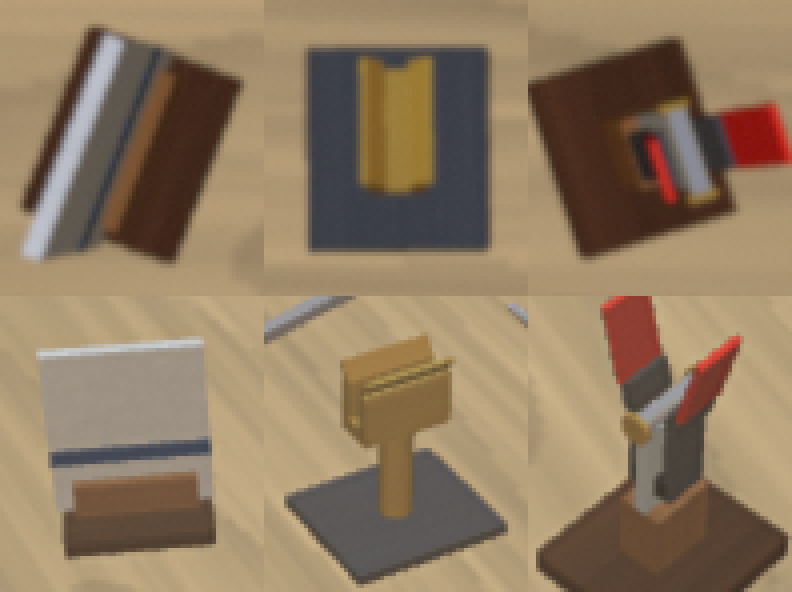

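The zoom shows the card's top edge as a bright strip from about (197,250) to (177.5,305.5). The slot runs along world x and the clip pin from about (477,271) to (486,297). Next I measure these by masks and planes.

```bash
cat > h.py <<'E'
from cell import manip
import cv2,numpy as np
def ray(cam,u,v,m=None):
    m=m or manip.camera_model(cam); T=np.array(m["cam_to_world"]); K=np.array(m["mtx"])
    return T[:3,3], T[:3,:3]@np.linalg.solve(K,[u,v,1.])
def plane(cam,u,v,z,m=None):
    o,d=ray(cam,u,v,m); return o+d*(z-o[2])/d[2]
def pix(cam,p,m=None):
    m=m or manip.camera_model(cam); T=np.array(m["cam_to_world"]); q=T[:3,:3].T@(np.asarray(p)-T[:3,3]); q=np.array(m["mtx"])@q; return q[:2]/q[2]
def rect(mask,u0,v0,u1,v1):
    """biggest blob in window -> minAreaRect corners in full pixels"""
    w=np.zeros_like(mask); w[v0:v1,u0:u1]=mask[v0:v1,u0:u1]
    cs,_=cv2.findContours(w,cv2.RETR_EXTERNAL,cv2.CHAIN_APPROX_NONE); c=max(cs,key=cv2.contourArea)
    return cv2.boxPoints(cv2.minAreaRect(c)),c
E
python3 - <<'E'
from h import *
t=cv2.imread("pics/top0.png"); hsv=cv2.cvtColor(t,cv2.COLOR_BGR2HSV)
np.set_printoptions(precision=4,suppress=True)
def show(n,mask,win,z):
    b,c=rect(mask.astype(np.uint8),*win); p=np.array([plane("top",*q,z) for q in b])[:,:2]
    e=p[1]-p[0];f=p[2]-p[1]; l=e if np.hypot(*e)>np.hypot(*f) else f
    print(n,b.tolist(),"ctr",p.mean(0),"size",np.hypot(*e),np.hypot(*f),"yaw",np.degrees(np.arctan2(l[1],l[0])))
b=t.min(2)
show("card",(b>140)&(hsv[...,1]<60),(165,240,215,315),.112)
show("base",(hsv[...,2]<100)&(t[...,0]>=t[...,2]),(280,175,350,250),.004)
show("brass",(hsv[...,1]>120)&(hsv[...,2]>110),(300,185,330,230),.102)
show("pin",((b>95)&(hsv[...,1]<60)),(460,255,494,310),.09)
for n,p in(("card",[(197,249.7),(177.5,305.5)]),):
    print(n,[plane("top",*q,.112) for q in p])
print("pinends",plane("top",477,271,.09),plane("top",486,297,.09))
# side view: card top edge ends
s=cv2.imread("pics/side0.png")
print("side card", plane("side",229+38/4,180+352/4,.112),plane("side",229+204/4,180+342/4,.112))
print("side pin brass near end",plane("side",331+636/4-132,308+430/4-74,.09))
E
```

```text
card [[173.13002014160156, 304.28936767578125], [194.16880798339844, 248.92413330078125], [199.53407287597656, 250.96295166015625], [178.4952850341797, 306.32818603515625]] ctr [0.5077 0.2145] size 0.09044272630224211 0.008874252702843859 yaw -18.868037690517166
base [[292.9999694824219, 187.99998474121094], [335.9999694824219, 187.99998474121094], [335.9999694824219, 235.99998474121094], [292.9999694824219, 235.99998474121094]] ctr [0.6258 0.0207] size 0.07542043592724275 0.08445028645926277 yaw -178.91253594182274
brass [[305.0, 189.0], [322.0, 189.0], [322.0, 222.0], [305.0, 222.0]] ctr [0.6246 0.0216] size 0.026763788266925645 0.05218033827230424 yaw -178.82581206676855
pin [[477.4000549316406, 275.199951171875], [482.8000793457031, 273.39996337890625], [489.6000671386719, 293.79998779296875], [484.2000427246094, 295.5999755859375]] ctr [ 0.506  -0.2504] size 0.009103582069254637 0.03385360246607983 yaw -161.21381060455374
card [array([0.5509, 0.1996, 0.112 ]), array([0.4647, 0.2265, 0.112 ])]
pinends [ 0.5272 -0.24    0.09  ] [ 0.4863 -0.2544  0.09  ]
side card [ 0.3803 -0.0205  0.112 ] [ 0.4482 -0.0482  0.112 ]
side pin brass near end [ 0.4895 -0.256   0.09  ]
```

```bash
cat >> h.py <<'E'
from scipy.spatial.transform import Rotation as R
def togo(x,y,z,ydeg):
    """shift/turn in tool axes to world TCP target with tool-y line at world angle ydeg (mod 180)"""
    o=manip.get_obs(); M=R.from_quat(o["tcp_rot"]).as_matrix()
    d=M.T@(np.array([x,y,z])-o["ee_pos"]); cur=np.degrees(np.arctan2(M[1,1],M[0,1]))
    t=(ydeg-cur+90)%180-90
    print("t",round(o["time_s"],2),"pos",np.round(o["ee_pos"],4),"ydeg",round(cur,2),"tilt",np.round(M[2,:2],4),"F",np.round(o["force"],1),"w",round(o["gripper_width"],3),"ff",round(o["finger_force"],1),"-> shift",np.round(d,4),"turn",round(-np.radians(t),4))
E
python3 -c "
from h import *
togo(.508,.2145,.24,71.5)"
```

```text
t 0.1 pos [0.2528 0.5158 0.2445] ydeg 63.88 tilt [ 0.0002 -0.0018] F [ 0.   0.2 -0.8] w 0.999 ff 0.0 -> shift [-0.3618 -0.1582  0.0047] turn -0.1329
```

>>> jog_arm:
  offsets:
    - [[-0.036,-0.016,0],-0.013]
    - [[-0.072,-0.032,0],-0.026]
    - [[-0.108,-0.047,0],-0.04]
    - [[-0.144,-0.063,0],-0.053]
    - [[-0.18,-0.079,0],-0.066]
    - [[-0.216,-0.095,0],-0.08]
    - [[-0.252,-0.111,0],-0.093]
    - [[-0.29,-0.127,0],-0.107]
    - [[-0.326,-0.143,0],-0.12]
    - [[-0.362,-0.158,0.005],-0.133]
    - [[-0.362,-0.158,0.005],-0.133]
    - [[-0.362,-0.158,0.005],-0.133]
  aperture: 1.0

```text
time_s: 1.1
ee_pos: [0.5092, 0.2134, 0.2394]
tcp_rot: [0.163, 0.987, -0.0, -0.001]
force: [0.9, 0.7, -0.8]
gripper_width: 0.998
finger_force: 0.0
```

```bash
python3 - <<'E'
from h import *
togo(.508,.2145,.24,71.5)
m=manip.camera_model("wrist"); im=manip.read_camera("wrist"); cv2.imwrite("pics/w1.png",im[:,:,::-1])
import json; json.dump({k:np.array(v).tolist() for k,v in m.items() if k in("mtx","cam_to_world")},open("w1.json","w"))
print(np.round(m["cam_to_world"],3).tolist())
E
```

```text
t 1.1 pos [0.5092 0.2134 0.2394] ydeg 71.27 tilt [ 0.0016 -0.0007] F [ 0.9  0.7 -0.8] w 0.998 ff 0.0 -> shift [ 0.0015  0.0007 -0.0006] turn -0.004
[[0.321, 0.91, 0.263, 0.442], [0.947, -0.308, -0.09, 0.236], [-0.001, 0.278, -0.961, 0.368], [0.0, 0.0, 0.0, 1.0]]
```

View pics/w1.png

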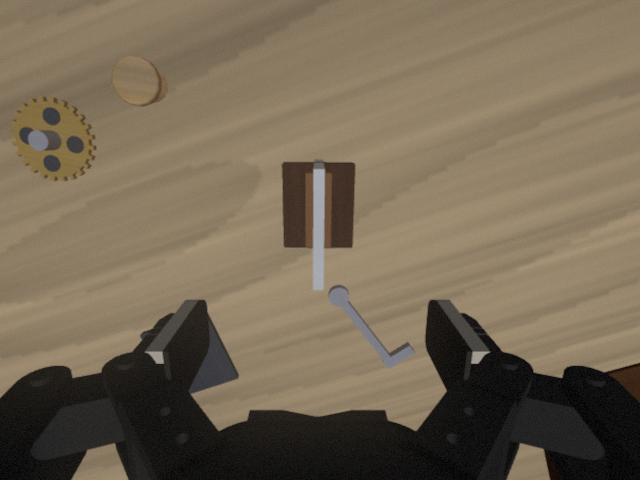

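The wrist view shows the card edge-on from (319,160) to (318,290), centred between the fingers and nearly aligned with them.

```bash
python3 - <<'E'
from h import *
import json; m=json.load(open("w1.json")); t=cv2.imread("pics/w1.png"); hsv=cv2.cvtColor(t,cv2.COLOR_BGR2HSV)
for n,z,mask in(("card",.112,(t.min(2)>125)&(hsv[...,1]<60)),("rack",.032,(hsv[...,2]<130)&(hsv[...,1]>60))):
    b,c=rect(mask.astype(np.uint8)*255,270,150,365,300)
    p=np.array([plane("wrist",*q,z,m) for q in b])[:,:2]; e=p[1]-p[0];f=p[2]-p[1]
    print(n,np.round(b,1).tolist(),p.mean(0),np.hypot(*e),np.hypot(*f),np.degrees(np.arctan2(e[1],e[0])))
    for v in(175,200,225,245,265,280):
        q=np.where(mask[v,270:365])[0]+270.; print(v,q.min(),q.max(),plane("wrist",(q.min()+q.max())/2,v,z,m)[:2])
togo(*p.mean(0),.2,71)
E
```

```text
card [[312.0, 169.0], [324.0, 169.0], [324.0, 290.0], [312.0, 290.0]] [0.50767475 0.21396035] 0.00824109876450695 0.09010588939557361 71.28545929536894
175 313.0 324.0 [0.46897366 0.22740742]
200 313.0 324.0 [0.48547599 0.22183575]
225 313.0 323.0 [0.50250462 0.21570819]
245 313.0 323.0 [0.51670486 0.2109078 ]
265 312.0 323.0 [0.53124211 0.20560311]
280 312.0 323.0 [0.54254487 0.20177747]
rack [[281.0, 161.0], [313.0, 161.0], [313.0, 248.0], [281.0, 248.0]] [0.49788691 0.19685502] 0.028669112772159305 0.08170150019511319 71.28423302122664
175 282.0 355.0 [0.47735038 0.22481834]
200 282.0 354.0 [0.49885632 0.21707051]
225 283.0 353.0 [0.52134876 0.20946695]
245 283.0 352.0 [0.53982877 0.20271564]Traceback (most recent call last):
  File "<stdin>", line 8, in <module>
    return umr_minimum(a, axis, None, out, keepdims, initial, where)
ValueError: zero-size array to reduction operation minimum which has no identity
```

Card centre is (0.5077, 0.2140), with a measured size of 90 x 8 mm and yaw of about -19°. That matches the given size, so I descend and grip.

>>> jog_arm:
  offsets:
    - [[0.0016,0,0.035],0.008]
    - [[0.0016,0,0.07],0.008]
    - [[0.0016,0,0.1],0.008]
    - [[0.0016,0,0.125],0.008]
    - [[0.0016,0,0.138],0.008]
    - [[0.0016,0,0.144],0.008]
    - [[0.0016,0,0.144],0.008]
    - [[0.0016,0,0.144],0.008]
  aperture: 1.0

```text
time_s: 1.82
ee_pos: [0.5068, 0.2166, 0.097]
tcp_rot: [0.164, 0.986, 0.0, 0.0]
force: [-0.7, -0.5, -0.0]
gripper_width: 1.0
finger_force: 0.0
```

>>> jog_arm:
  offsets:
    - [[0,0,0],0]
    - [[0,0,0],0]
    - [[0,0,0],0]
    - [[0,0,0],0]
    - [[0,0,0],0]
    - [[0,0,0],0]
    - [[0,0,0],0]
    - [[0,0,0],0]
    - [[0,0,0],0]
    - [[0,0,0],0]
  aperture: 0.0
  grip_force: 30

```text
time_s: 2.65
ee_pos: [0.5073, 0.2156, 0.0966]
tcp_rot: [0.165, 0.986, 0.0, 0.0]
force: [-0.4, -0.0, 3.2]
gripper_width: 0.089
finger_force: 31.7
```

>>> jog_arm:
  offsets:
    - [[0,0,-0.01],0]
    - [[0,0,-0.03],0]
    - [[0,0,-0.06],0]
    - [[0,0,-0.09],0]
    - [[0,0,-0.12],0]
    - [[0,0,-0.143],0]
    - [[0,0,-0.143],0]
    - [[0,0,-0.143],0]

```text
time_s: 3.32
ee_pos: [0.5081, 0.216, 0.2412]
tcp_rot: [0.165, 0.986, 0.001, 0.002]
force: [-0.1, -0.1, -1.1]
gripper_width: 0.086
finger_force: 31.3
```

```bash
python3 -c "
from h import *
togo(.625,.08,.24,90)"
```

```text
t 3.32 pos [0.5081 0.216  0.2412] ydeg 71.05 tilt [-0.003   0.0025] F [-0.1 -0.1 -1.1] w 0.086 ff 31.3 -> shift [-0.1547 -0.0907  0.0015] turn -0.3307
```

>>> jog_arm:
  offsets:
    - [[-0.02,-0.012,0],-0.045]
    - [[-0.04,-0.024,0],-0.09]
    - [[-0.06,-0.036,0],-0.135]
    - [[-0.08,-0.048,0],-0.18]
    - [[-0.1,-0.06,0],-0.22]
    - [[-0.12,-0.071,0],-0.265]
    - [[-0.14,-0.082,0],-0.31]
    - [[-0.155,-0.091,0],-0.331]
    - [[-0.155,-0.091,0],-0.331]
    - [[-0.155,-0.091,0],-0.331]
    - [[-0.155,-0.091,0],-0.331]

```text
time_s: 4.23
ee_pos: [0.623, 0.0797, 0.238]
tcp_rot: [-0.0, 1.0, 0.0, -0.001]
force: [0.4, -0.1, -1.0]
gripper_width: 0.088
finger_force: 31.1
```

```bash
python3 - <<'E'
from h import *
togo(.625,.08,.24,90)
import json
for c in("wrist","side","top"):
    m=manip.camera_model(c); im=manip.read_camera(c); cv2.imwrite(f"pics/{c}2.png",im[:,:,::-1])
    json.dump({k:np.array(v).tolist() for k,v in m.items() if k in("mtx","cam_to_world")},open(f"{c}2.json","w"))
a=cv2.imread("pics/wrist2.png")[90:450,120:520]; s=cv2.imread("pics/side2.png"); u,v=pix("side",[.625,.05,.15]).astype(int); print(u,v)
s=cv2.resize(s[v-75:v+75,u-50:u+50],(400,600)); a=cv2.resize(a,(400,360)); o=np.zeros((600,800,3),np.uint8); o[:360,:400]=a;o[:,400:]=s
t=cv2.imread("pics/top2.png"); u,v=pix("top",[.625,.05,.15]).astype(int); print(u,v); o[360:,:400]=cv2.resize(t[v-30:v+30,u-50:u+50],(400,240)); cv2.imwrite("pics/z2.png",o)
E
```

```text
t 4.23 pos [0.623  0.0797 0.238 ] ydeg 90.01 tilt [0.0028 0.0006] F [ 0.4 -0.1 -1. ] w 0.088 ff 31.1 -> shift [-0.002   0.0003 -0.002 ] turn 0.0002
341 198
294 200
```

View pics/z2.png

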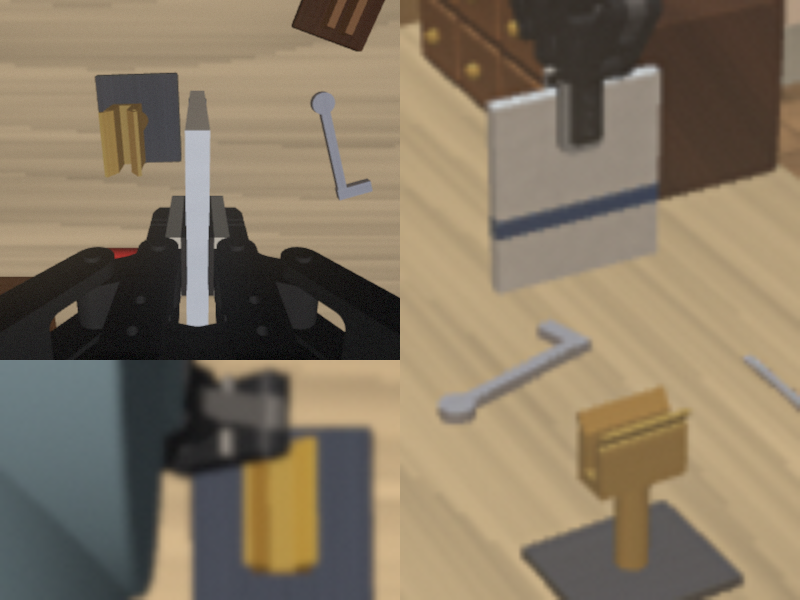

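Wrist view: the slot is left of the card (crop x 100–147, y 105–175) and the card hangs straight in the gripper. The side view gives four clear card corners. I'll measure the stand and the card's pose in the hand.

```bash
python3 - <<'E'
from h import *
import json
np.set_printoptions(precision=4,suppress=True)
m=json.load(open("wrist2.json"))
t=cv2.imread("pics/wrist2.png"); hsv=cv2.cvtColor(t,cv2.COLOR_BGR2HSV)
brass=((hsv[...,1]>130)&(hsv[...,2]>80)).astype(np.uint8)*255
base=((t[...,0].astype(int)>=t[...,2])&(hsv[...,2]<110)).astype(np.uint8)*255
W=(205,150,303,275)
b,c=rect(brass,*W); print("brass",b.tolist()); 
for q in b: print(plane("wrist",*q,.102,m)[:2])
un=cv2.bitwise_or(brass,base); b2,c2=rect(base,*W)
# base: right edge and upper edge by line fit
pts=c2[:,0,:].astype(float)
right=[(u:=pts[pts[:,1]==v][:,0].max(),v) for v in range(170,240,3) if (pts[:,1]==v).any()]
up=[(u,pts[pts[:,0]==u][:,1].min()) for u in range(224,290,3) if (pts[:,0]==u).any()]
for n,e in(("right",right),("up",up)):
    P=np.array([plane("wrist",*q,.005,m)[:2] for q in e]); d=np.linalg.svd(P-np.median(P,0))[2][0]; print(n,np.median(P,0),P[0],P[-1],np.degrees(np.arctan2(d[1],d[0])))
for v in(200,215,230,245):
    print(v,"".join("%4d"%x for x in t[v,215:275:2,2]), np.where(brass[v,205:303])[0][[0,-1]]+205)
o,_=ray("side",0,0)
for x,y in((489,104),(659,68),(494,291),(657,253)):
    o,d=ray("side",291+(x-400)/4,123+y/4); k=(.0797-.004-o[1])/d[1]; print("card corner",o+k*d)
E
```

```text
brass [[218.09963989257812, 197.5964813232422], [238.11981201171875, 195.4514617919922], [245.38336181640625, 263.24462890625], [225.36318969726562, 265.3896484375]]
[0.5972 0.0075]
[0.5956 0.0221]
[0.6477 0.0246]
[0.6495 0.0092]
right [0.6206 0.0598] [0.5866 0.0579] [0.6563 0.0608] 2.07432927895744
up [0.5828 0.0197] [ 0.5828 -0.0108] [0.5819 0.0502] 92.03162123514224
200  170 159  76  68  83 106 103 107 113 109 100  99 124 143 147 142 114  99  97 127 123  97  97  91  70  71  66  67  69  69 [227 257]
215  160 159 153 149 150 146 147 151 145 147 104  98 100 137 144 145 138 126 124 125 149 139 101  99 101 101  73  70  72  69 [221 265]
230  164 165 167 155 152 146 152 146 148 149 141 102 101 104 149 145 146 130 124 121 139 150 119  97  99  70  71  64  71  69 [223 262]
245  153 156 157 156 152 152 144 150 146 148 150 129 101 103 121 147 148 146 126 124 125 148 149  98  99  84  70  73  73  71 [224 256]
card corner [0.578  0.0757 0.2574]
card corner [0.6695 0.0757 0.2558]
card corner [0.5776 0.0757 0.1566]
card corner [0.6703 0.0757 0.1537]
```

```bash
python3 - <<'E'
from h import *
import json
np.set_printoptions(precision=4,suppress=True)
m=json.load(open("wrist2.json"))
for v,a,b in((215,221,258),(230,223,258.5),(245,224,260.5)):
    A,B=plane("wrist",a,v,.102,m),plane("wrist",b,v,.102,m); print(A[:2],B[:2],(A+B)[:2]/2)
# stand in top view, rims (z=.102) crop px
for u in(305,323): print("top rim",plane("top",u,205,.102)[:2])
# card plane in wrist view, top z~.2545: card edge px
t=cv2.imread("pics/wrist2.png"); br=(t.min(2)>140)
for v in(230,260,290,320,360,400):
    q=np.where(br[v,295:345])[0]+295
    if len(q): 
        A,B=plane("wrist",q[0]-.5,v,.2534,m),plane("wrist",q[-1]+.5,v,.2534,m); print("card",v,q[0],q[-1],A[:2],B[:2],((A+B)/2)[:2])
togo(.6245,.021,.238,92)
E
```

```text
[0.6101 0.0086] [0.6101 0.0358] [0.6101 0.0222]
[0.6215 0.0093] [0.6215 0.0357] [0.6215 0.0225]
[0.6332 0.0093] [0.6332 0.0367] [0.6332 0.023 ]
top rim [0.6251 0.035 ]
top rim [0.6257 0.0067]
card 230 305 329 [0.5819 0.0752] [0.5819 0.0832] [0.5819 0.0792]
card 260 305 329 [0.5921 0.0751] [0.5921 0.0833] [0.5921 0.0792]
card 290 306 328 [0.6027 0.0753] [0.6027 0.083 ] [0.6027 0.0792]
card 320 307 327 [0.6138 0.0756] [0.6138 0.0828] [0.6138 0.0792]
card 360 307 327 [0.6296 0.0755] [0.6296 0.0829] [0.6296 0.0792]
card 400 306 328 [0.6465 0.075 ] [0.6465 0.0834] [0.6465 0.0792]
t 4.38 pos [0.6233 0.0802 0.2391] ydeg 90.08 tilt [0.0008 0.0003] F [ 0.5  0.1 -0.5] w 0.087 ff 31.2 -> shift [-0.0011 -0.0592  0.0011] turn -0.0335
```

Stand yaw is about 2° and the slot centre about (0.625, 0.022). The card is at about y=0.0792 in the same camera, so it needs to move -0.0575 in y.

>>> jog_arm:
  offsets:
    - [[0,-0.02,0],-0.012]
    - [[0,-0.04,0],-0.024]
    - [[-0.001,-0.0575,0],-0.034]
    - [[-0.001,-0.0575,0.02],-0.034]
    - [[-0.001,-0.0575,0.038],-0.034]
    - [[-0.001,-0.0575,0.044],-0.034]
    - [[-0.001,-0.0575,0.044],-0.034]
    - [[-0.001,-0.0575,0.044],-0.034]
    - [[-0.001,-0.0575,0.044],-0.034]

```text
time_s: 5.13
ee_pos: [0.6256, 0.0222, 0.1965]
tcp_rot: [-0.017, 1.0, -0.0, 0.001]
force: [0.7, -0.1, -0.2]
gripper_width: 0.091
finger_force: 31.2
```

```bash
python3 - <<'E'
from h import *
togo(.625,.022,.155,92)
s=manip.read_camera("side")[:,:,::-1]; cv2.imwrite("pics/side3.png",s); u,v=pix("side",[.625,.02,.13]).astype(int); print(u,v)
w=manip.read_camera("wrist")[:,:,::-1]; cv2.imwrite("pics/wrist3.png",w)
cv2.imwrite("pics/z3.png",np.hstack([cv2.resize(s[v-65:v+65,u-40:u+40],(369,600),interpolation=cv2.INTER_CUBIC),cv2.resize(w[60:360,212:427],(430,600))]))
E
```

```text
t 5.13 pos [0.6256 0.0222 0.1965] ydeg 92.0 tilt [-0.0017 -0.    ] F [ 0.7 -0.1 -0.2] w 0.091 ff 31.2 -> shift [ 0.0007 -0.0002  0.0415] turn 0.0
348 214
```

View pics/z3.png

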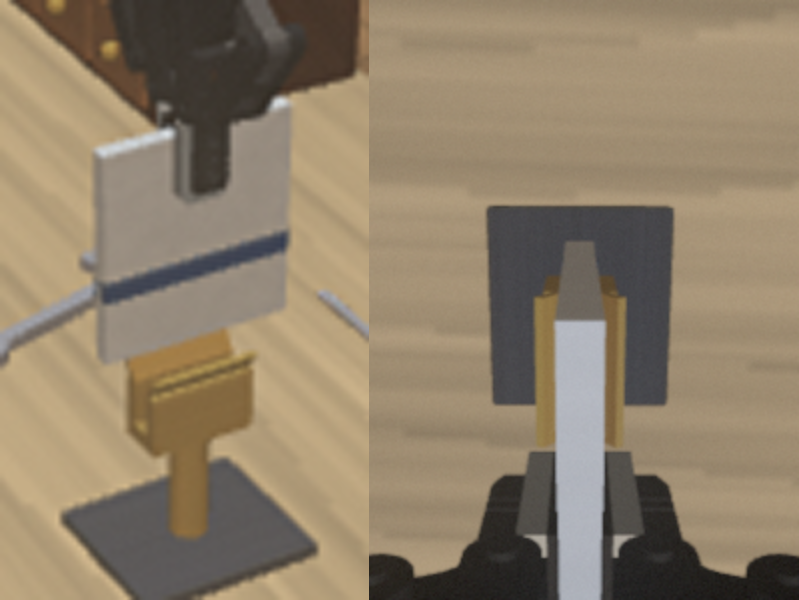

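The card sits symmetrically over the brass in y (581 against 580 px). I'll check centring in x from the side view.

```bash
python3 - <<'E'
from h import *
def on(x,y,Y):
    o,d=ray("side",308+x/4.6154,149+y/4.6154); return np.round(o+d*(Y-o[1])/d[1],4)
print("wall",on(152,440,.015),on(251,420,.015))
print("rim",on(150,383,.0095),on(255,354,.0095))
print("card bot",on(103,360,.018),on(286,308,.018),"top",on(95,152,.018),on(290,98,.018))
import json
E
```

```text
wall [0.6047 0.015  0.0675] [0.6546 0.015  0.0619]
rim [0.6007 0.0095 0.1018] [0.6523 0.0095 0.1007]
card bot [0.5827 0.018  0.1142] [0.6725 0.018  0.1136] top [0.5803 0.018  0.2142] [0.6706 0.018  0.2161]
```

x is within about 1 mm, so I insert the card.

>>> jog_arm:
  offsets:
    - [[0,0,0.008],0]
    - [[0,0,0.016],0]
    - [[0,0,0.022],0]
    - [[0,0,0.022],0]
    - [[0,0,0.022],0]

```text
time_s: 5.65
ee_pos: [0.6244, 0.0218, 0.1723]
tcp_rot: [-0.017, 1.0, 0.0, -0.001]
force: [0.9, 0.2, -1.1]
gripper_width: 0.088
finger_force: 31.2
```

>>> jog_arm:
  offsets:
    - [[0,0,0.005],0]
    - [[0,0,0.01],0]
    - [[0,0,0.014],0]
    - [[0,0,0.014],0]
    - [[0,0,0.014],0]

```text
time_s: 6.07
ee_pos: [0.6248, 0.0218, 0.1588]
tcp_rot: [-0.017, 1.0, 0.0, -0.0]
force: [0.3, -0.3, -0.5]
gripper_width: 0.089
finger_force: 31.2
```

>>> jog_arm:
  offsets:
    - [[0,0,0.002],0]
    - [[0,0,0.004],0]
    - [[0,0,0.005],0]
    - [[0,0,0.005],0]
    - [[0,0,0.005],0]

```text
time_s: 6.48
ee_pos: [0.6253, 0.0217, 0.1546]
tcp_rot: [-0.017, 1.0, -0.0, 0.0]
force: [-1.2, 0.2, 1.2]
gripper_width: 0.088
finger_force: 31.4
```

>>> jog_arm:
  offsets:
    - [[0,0,0.001],0]
    - [[0,0,0.0015],0]
    - [[0,0,0.0015],0]
    - [[0,0,0.0015],0]

```text
time_s: 6.82
ee_pos: [0.6254, 0.0217, 0.1545]
tcp_rot: [-0.017, 1.0, -0.0, 0.001]
force: [-2.7, 0.3, 8.2]
gripper_width: 0.093
finger_force: 32.6
```

It's seated: the push rose to 8 N with no further descent. I release and lift.

>>> jog_arm:
  offsets:
    - [[0,0,-0.001],0]
    - [[0,0,-0.001],0]
    - [[0,0,-0.001],0]
    - [[0,0,-0.001],0]
    - [[0,0,-0.001],0]
    - [[0,0,-0.001],0]
    - [[0,0,-0.001],0]
    - [[0,0,-0.001],0]
  aperture: 0.6
  grip_force: 20

```text
time_s: 7.48
ee_pos: [0.6251, 0.0217, 0.1537]
tcp_rot: [-0.017, 1.0, 0.0, -0.0]
force: [-0.1, -0.5, 0.2]
gripper_width: 0.6
finger_force: 0.0
```

>>> jog_arm:
  offsets:
    - [[0,0,-0.02],0]
    - [[0,0,-0.05],0]
    - [[0,0,-0.085],0]
    - [[0,0,-0.12],0]
    - [[0,0,-0.12],0]
    - [[0,0,-0.12],0]
  aperture: 1.0

```text
time_s: 7.98
ee_pos: [0.6269, 0.0216, 0.2768]
tcp_rot: [-0.017, 1.0, -0.0, 0.003]
force: [-0.1, -0.1, 0.9]
gripper_width: 1.002
finger_force: 0.0
```

```bash
python3 - <<'E'
from h import *
import json
togo(.506,-.2495,.27,109)
for c in("wrist","side"):
    m=manip.camera_model(c); im=manip.read_camera(c); cv2.imwrite(f"pics/{c}4.png",im[:,:,::-1])
    json.dump({k:np.array(v).tolist() for k,v in m.items() if k in("mtx","cam_to_world")},open(f"{c}4.json","w"))
m=json.load(open("wrist4.json")); t=cv2.imread("pics/wrist4.png"); hsv=cv2.cvtColor(t,cv2.COLOR_BGR2HSV)
mask=((t.min(2)>125)&(hsv[...,1]<60)).astype(np.uint8)*255
b,c=rect(mask,250,100,390,300); p=np.array([plane("wrist",*q,.17,m) for q in b])[:,:2]; e=p[1]-p[0];f=p[2]-p[1]
print(b.tolist(),p.mean(0),np.hypot(*e),np.hypot(*f),np.degrees(np.arctan2(e[1],e[0])))
for v in range(150,300,15):
    q=np.where(mask[v,250:390])[0]+250.
    if len(q): print(v,q[0],q[-1],np.round(plane("wrist",(q[0]+q[-1])/2,v,.17,m),4))
s=cv2.imread("pics/side4.png"); hs=cv2.cvtColor(s,cv2.COLOR_BGR2HSV); u,v=pix("side",[.625,.02,.13]).astype(int)
cv2.imwrite("pics/z4.png",np.hstack([cv2.resize(s[v-65:v+65,u-40:u+40],(369,600),interpolation=cv2.INTER_CUBIC),cv2.resize(t[60:360,212:427],(430,600))]))
E
```

```text
t 7.98 pos [0.6269 0.0216 0.2768] ydeg 91.96 tilt [-0.0063 -0.0005] F [-0.1 -0.1  0.9] w 1.002 ff 0.0 -> shift [ 0.1302 -0.2668  0.0061] turn -0.2974
[[311.0, 173.0], [323.0, 173.0], [323.0, 299.0], [311.0, 299.0]] [0.62509123 0.02095387] 0.0075899638422897 0.087383151837834 91.97547195336752
180 311.0 323.0 [0.5858 0.0196 0.17  ]
195 311.0 323.0 [0.5954 0.0199 0.17  ]
210 311.0 323.0 [0.6053 0.0203 0.17  ]
225 311.0 323.0 [0.6153 0.0206 0.17  ]
240 311.0 323.0 [0.6256 0.021  0.17  ]
255 311.0 323.0 [0.6362 0.0213 0.17  ]
270 311.0 323.0 [0.647  0.0217 0.17  ]
285 311.0 323.0 [0.6581 0.0221 0.17  ]
```

View pics/z4.png

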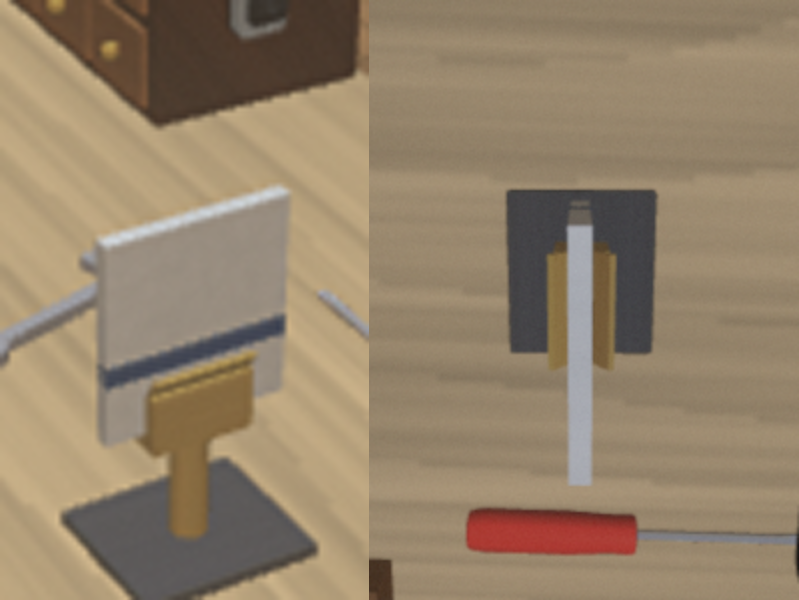

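The card is upright and fully seated, with its top centre at about (0.626, 0.021) and yaw 2°. Next is the clip.

>>> jog_arm:
  offsets:
    - [[0.014,-0.03,0],-0.033]
    - [[0.03,-0.06,0],-0.066]
    - [[0.044,-0.09,0],-0.1]
    - [[0.058,-0.119,0],-0.133]
    - [[0.073,-0.15,0],-0.166]
    - [[0.087,-0.178,0],-0.2]
    - [[0.1,-0.208,0],-0.232]
    - [[0.116,-0.237,0],-0.265]
    - [[0.13,-0.267,0],-0.297]
    - [[0.13,-0.267,0],-0.297]
    - [[0.13,-0.267,0],-0.297]
  aperture: 1.0

```text
time_s: 9.0
ee_pos: [0.5027, -0.2504, 0.2717]
tcp_rot: [-0.163, 0.987, 0.001, -0.001]
force: [0.7, -0.8, -0.1]
gripper_width: 1.001
finger_force: 0.0
```

```bash
python3 - <<'E'
from h import *
import json
togo(.506,-.2495,.27,109)
m=manip.camera_model("wrist"); im=manip.read_camera("wrist"); cv2.imwrite("pics/wrist5.png",im[:,:,::-1])
json.dump({k:np.array(v).tolist() for k,v in m.items() if k in("mtx","cam_to_world")},open("wrist5.json","w"))
u,v=pix("wrist",[.506,-.25,.09],m).astype(int); print(u,v)
cv2.imwrite("pics/z5.png",cv2.resize(im[v-100:v+100,u-130:u+130,::-1],(780,600),interpolation=cv2.INTER_CUBIC))
E
```

```text
t 9.0 pos [ 0.5027 -0.2504  0.2717] ydeg 108.77 tilt [0.0021 0.0032] F [ 0.7 -0.8 -0.1] w 1.001 ff 0.0 -> shift [-0.0034 -0.0002  0.0017] turn -0.004
316 222
```

View pics/z5.png

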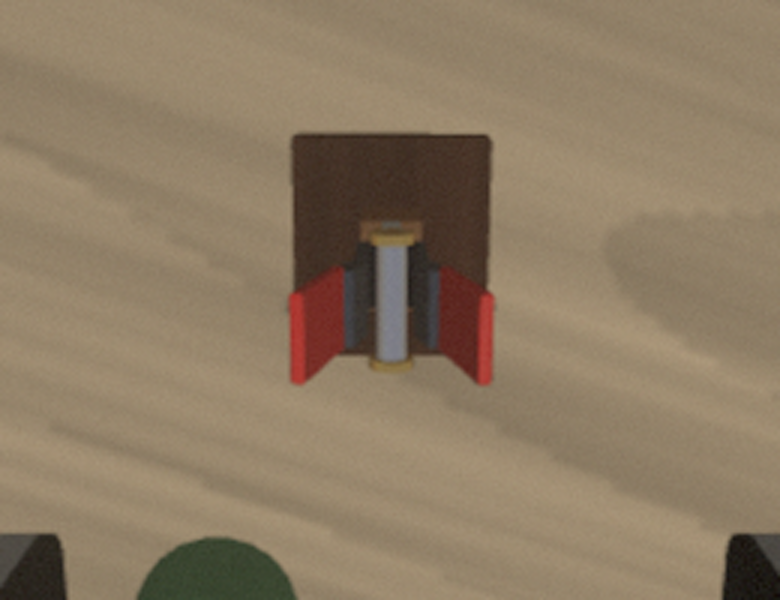

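The pin runs straight up and down the picture, crop (392,240) to (391,366). The red handle tops are symmetric at x=298 and 486, y=292–383.

```bash
python3 - <<'E'
from h import *
import json
m=json.load(open("wrist5.json")); P=lambda x,y,z: plane("wrist",186+x/3,122+y/3,z,m)
a,b=P(392,238,.0945),P(391.5,366,.0945); print("pin",a,b,(a+b)/2,np.linalg.norm(a-b),np.degrees(np.arctan2(*(a-b)[1::-1])))
c=[P(x,y,.133) for x,y in((290,292),(290,383),(494,383),(494,292))]; print("handles",np.mean(c,0),np.linalg.norm(c[0]-c[1]),np.linalg.norm(c[1]-c[2]),np.degrees(np.arctan2(*(c[0]-c[1])[1::-1])))
p=(a+b)/2; h=np.mean(c,0); togo(*((p+h)/2)[:2],.117,108.9)
E
```

```text
pin [ 0.48794743 -0.25568017  0.0945    ] [ 0.52347855 -0.24376368  0.0945    ] [ 0.50571299 -0.24972193  0.0945    ] 0.03747617266583383 -161.4594847098979
handles [ 0.50545861 -0.24980779  0.133     ] 0.023723047188186883 0.051888254225753716 -162.70443046762188
t 9.05 pos [ 0.5033 -0.2494  0.272 ] ydeg 108.88 tilt [0.0016 0.0031] F [-0.6  0.7 -0.1] w 1.0 ff 0.0 -> shift [-0.0023 -0.0016  0.155 ] turn -0.0004
```

Sizes match (24 x 52 mm). I descend around the handles.

>>> jog_arm:
  offsets:
    - [[-0.002,-0.001,0.035],0.009]
    - [[-0.002,-0.001,0.07],0.009]
    - [[-0.002,-0.001,0.1],0.009]
    - [[-0.002,-0.001,0.125],0.009]
    - [[-0.002,-0.001,0.145],0.009]
    - [[-0.002,-0.001,0.154],0.009]
    - [[-0.002,-0.001,0.154],0.009]
    - [[-0.002,-0.001,0.154],0.009]
    - [[-0.002,-0.001,0.154],0.009]
  aperture: 1.0

```text
time_s: 9.8
ee_pos: [0.5077, -0.25, 0.1212]
tcp_rot: [-0.161, 0.987, -0.001, 0.001]
force: [-0.2, -0.5, -0.1]
gripper_width: 1.002
finger_force: 0.0
```

```bash
python3 -c "
from h import *
togo(.5056,-.2498,.117,108.3)"
```

```text
t 9.8 pos [ 0.5077 -0.25    0.1212] ydeg 108.5 tilt [-0.0016 -0.0017] F [-0.2 -0.5 -0.1] w 1.002 ff 0.0 -> shift [0.002  0.0008 0.0042] turn 0.0035
```

>>> jog_arm:
  offsets:
    - [[0.001,0.0005,0.002],0.003]
    - [[0.001,0.0005,0.002],0.003]
    - [[0.001,0.0005,0.002],0.003]
    - [[0.001,0.0005,0.002],0.003]
  aperture: 1.0

```text
time_s: 10.13
ee_pos: [0.5058, -0.25, 0.1184]
tcp_rot: [-0.159, 0.987, -0.0, 0.0]
force: [0.2, -0.1, 0.1]
gripper_width: 1.0
finger_force: 0.0
```

```bash
python3 -c "
from h import *
togo(.5056,-.2498,.117,108.3)"
```

```text
t 10.13 pos [ 0.5058 -0.25    0.1184] ydeg 108.28 tilt [-0.0008 -0.0009] F [ 0.2 -0.1  0.1] w 1.0 ff 0.0 -> shift [0.0001 0.0003 0.0014] turn -0.0003
```

>>> jog_arm:
  offsets:
    - [[0,0,0.001],0]
    - [[0,0,0.001],0]
    - [[0,0,0.001],0]
    - [[0,0,0.001],0]
    - [[0,0,0.001],0]
    - [[0,0,0.001],0]
    - [[0,0,0.001],0]
    - [[0,0,0.001],0]
    - [[0,0,0.001],0]
    - [[0,0,0.001],0]
  aperture: 0.0
  grip_force: 22

```text
time_s: 10.97
ee_pos: [0.5066, -0.2501, 0.1188]
tcp_rot: [-0.159, 0.987, -0.001, 0.001]
force: [-1.5, 2.0, 10.1]
gripper_width: 0.319
finger_force: 21.9
```

>>> jog_arm:
  offsets:
    - [[0,0,0],0]
    - [[0,0,0],0]
    - [[0,0,0],0]
    - [[0,0,0],0]

```text
time_s: 11.3
ee_pos: [0.5066, -0.2501, 0.1188]
tcp_rot: [-0.159, 0.987, -0.001, 0.001]
force: [-1.2, 1.5, 10.2]
gripper_width: 0.316
finger_force: 21.9
```

```bash
python3 - <<'E'
from h import *
togo(.5056,-.2498,.117,108.3)
s=manip.read_camera("side")[:,:,::-1]; w=manip.read_camera("wrist")[:,:,::-1]
cv2.imwrite("pics/side6.png",s); cv2.imwrite("pics/wrist6.png",w)
u,v=pix("side",[.506,-.25,.09]).astype(int)
cv2.imwrite("pics/z6.png",np.hstack([cv2.resize(s[v-60:v+60,u-40:u+40],(400,600),interpolation=cv2.INTER_CUBIC),cv2.resize(w[150:450,220:420],(400,600))]))
E
```

```text
t 11.3 pos [ 0.5066 -0.2501  0.1188] ydeg 108.3 tilt [-0.0026 -0.002 ] F [-1.2  1.5 10.2] w 0.316 ff 21.9 -> shift [0.0008 0.0006 0.0018] turn -0.0001
```

View pics/z6.png

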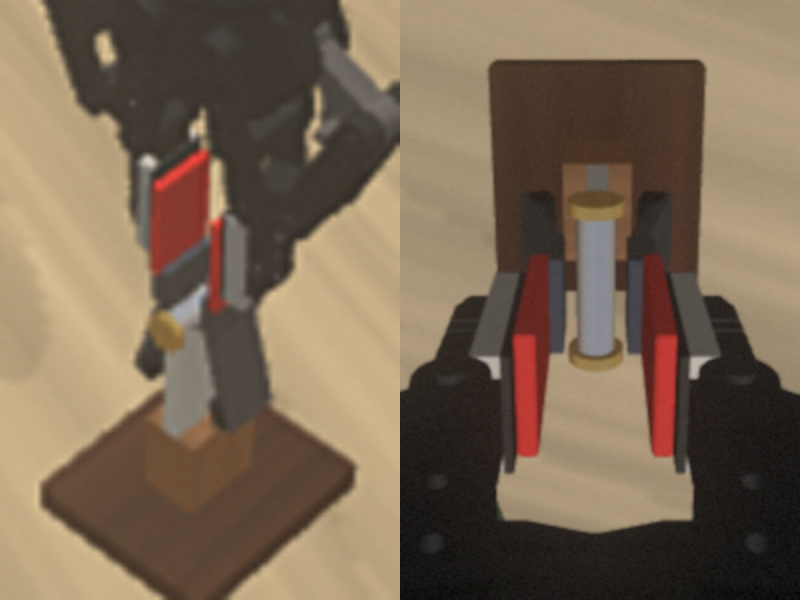

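The handles are squeezed parallel and the jaws stand spread clear of the fin; pin offset from the TCP is -28.8 mm. I lift straight off.

>>> jog_arm:
  offsets:
    - [[0,0,-0.003],0]
    - [[0,0,-0.01],0]
    - [[0,0,-0.02],0]
    - [[0,0,-0.032],0]
    - [[0,0,-0.045],0]
    - [[0,0,-0.06],0]
    - [[0,0,-0.08],0]
    - [[0,0,-0.105],0]
    - [[0,0,-0.135],0]
    - [[0,0,-0.158],0]
    - [[0,0,-0.158],0]
    - [[0,0,-0.158],0]

```text
time_s: 12.4
ee_pos: [0.5064, -0.2503, 0.2768]
tcp_rot: [-0.159, 0.987, -0.001, 0.002]
force: [0.2, -0.1, -1.1]
gripper_width: 0.321
finger_force: 22.1
```

```bash
python3 - <<'E'
from h import *
import json
togo(.6255,-.08,.275,91.97)
for c in("wrist","side"):
    m=manip.camera_model(c); im=manip.read_camera(c); cv2.imwrite(f"pics/{c}7.png",im[:,:,::-1])
    json.dump({k:np.array(v).tolist() for k,v in m.items() if k in("mtx","cam_to_world")},open(f"{c}7.json","w"))
s=cv2.imread("pics/side7.png"); w=cv2.imread("pics/wrist7.png")
u,v=pix("side",[.506,-.25,.24]).astype(int); print(u,v)
cv2.imwrite("pics/z7.png",np.hstack([cv2.resize(s[v-60:v+60,u-40:u+40],(400,600),interpolation=cv2.INTER_CUBIC),cv2.resize(w[150:450,220:420],(400,600))]))
E
```

```text
t 12.4 pos [ 0.5064 -0.2503  0.2768] ydeg 108.28 tilt [-0.0026 -0.003 ] F [ 0.2 -0.1 -1.1] w 0.321 ff 22.1 -> shift [-0.1665  0.1244  0.0018] turn 0.2847
368 258
```

View pics/z7.png

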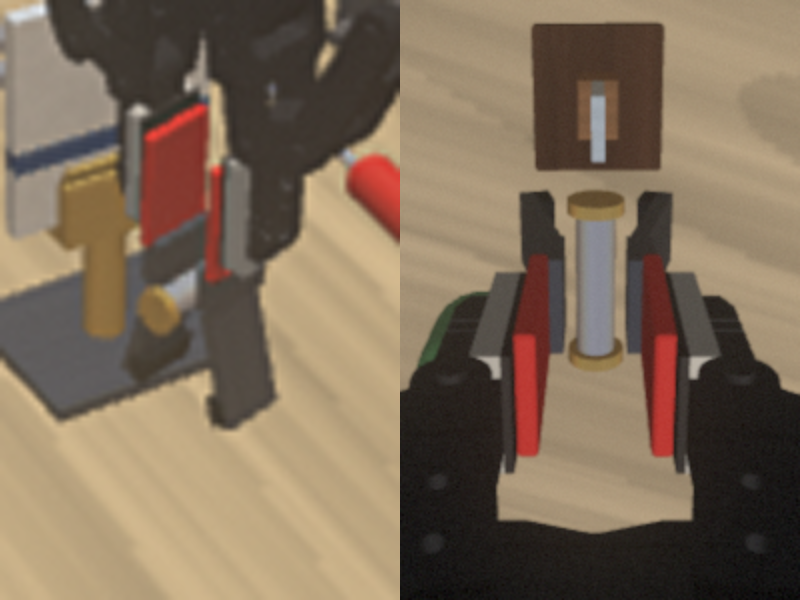

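The clip is held open and square, off the fin. I'll work out the pin offset in the tool and the target over the card.

```bash
python3 - <<'E'
from h import *
import json
m=json.load(open("wrist7.json")); a,b=plane("wrist",318,251.5-.7,.2525,m),plane("wrist",317.7,329.5,.2525,m); p=(a+b)/2
o=manip.get_obs(); M=R.from_quat(o["tcp_rot"]).as_matrix(); off=M.T@(p-o["ee_pos"]); print("pin",p,np.linalg.norm(a-b),"off tool",off,np.degrees(np.arctan2(*(b-a)[1::-1])))
m4=json.load(open("wrist4.json")); c1,c2=plane("wrist",317,172.5,.17,m4),plane("wrist",317,302.5,.17,m4); print(c1,c2,(c1+c2)/2,np.linalg.norm(c2-c1))
togo(.6255,.0212,.275,91.97)
E
```

```text
pin [ 0.50452754 -0.2511187   0.2525    ] 0.03862841033965415 off tool [ 0.00102779 -0.00138767  0.02152972] 18.131308385238842
[0.58111235 0.0194419  0.17      ] [0.6714509  0.02254782 0.17      ] [0.62628162 0.02099486 0.17      ] 0.09039192428126054
t 12.5 pos [ 0.5051 -0.2495  0.274 ] ydeg 108.29 tilt [0.0008 0.0011] F [ 0.4  0.6 -0.6] w 0.32 ff 22.1 -> shift [-0.1993  0.2192 -0.0009] turn 0.2848
```

>>> jog_arm:
  offsets:
    - [[-0.022,0.024,0],0.032]
    - [[-0.045,0.049,0],0.064]
    - [[-0.067,0.073,0],0.096]
    - [[-0.09,0.097,0],0.128]
    - [[-0.112,0.121,0],0.16]
    - [[-0.134,0.146,0],0.192]
    - [[-0.157,0.17,0],0.224]
    - [[-0.179,0.194,0],0.255]
    - [[-0.201,0.2186,-0.001],0.285]
    - [[-0.201,0.2186,-0.001],0.285]
    - [[-0.201,0.2186,-0.001],0.285]
    - [[-0.201,0.2186,-0.001],0.285]

```text
time_s: 13.5
ee_pos: [0.6269, 0.0208, 0.2742]
tcp_rot: [-0.017, 1.0, -0.0, -0.002]
force: [0.3, 0.2, -0.8]
gripper_width: 0.321
finger_force: 22.1
```

```bash
python3 - <<'E'
from h import *
import json
togo(.6275,.0212,.2098,91.97)
m=manip.camera_model("wrist"); im=manip.read_camera("wrist")[:,:,::-1]; cv2.imwrite("pics/wrist8.png",im)
json.dump({k:np.array(v).tolist() for k,v in m.items() if k in("mtx","cam_to_world")},open("wrist8.json","w"))
s=manip.read_camera("side")[:,:,::-1]; cv2.imwrite("pics/side8.png",s)
togo(.6275,.0212,.2098,91.97)
u,v=pix("side",[.626,.02,.19]).astype(int); print(u,v)
cv2.imwrite("pics/z8.png",np.hstack([cv2.resize(s[v-60:v+60,u-40:u+40],(400,600),interpolation=cv2.INTER_CUBIC),cv2.resize(im[150:450,220:420],(400,600))]))
E
```

```text
t 13.5 pos [0.6269 0.0208 0.2742] ydeg 91.99 tilt [ 0.0031 -0.0002] F [ 0.3  0.2 -0.8] w 0.321 ff 22.1 -> shift [-0.0009  0.0004  0.0644] turn 0.0003
t 13.6 pos [0.627  0.0198 0.2751] ydeg 91.89 tilt [ 0.0017 -0.0001] F [ 0.2  0.2 -1.1] w 0.316 ff 22.1 -> shift [-0.0007  0.0014  0.0653] turn -0.0015
349 187
```

View pics/z8.png

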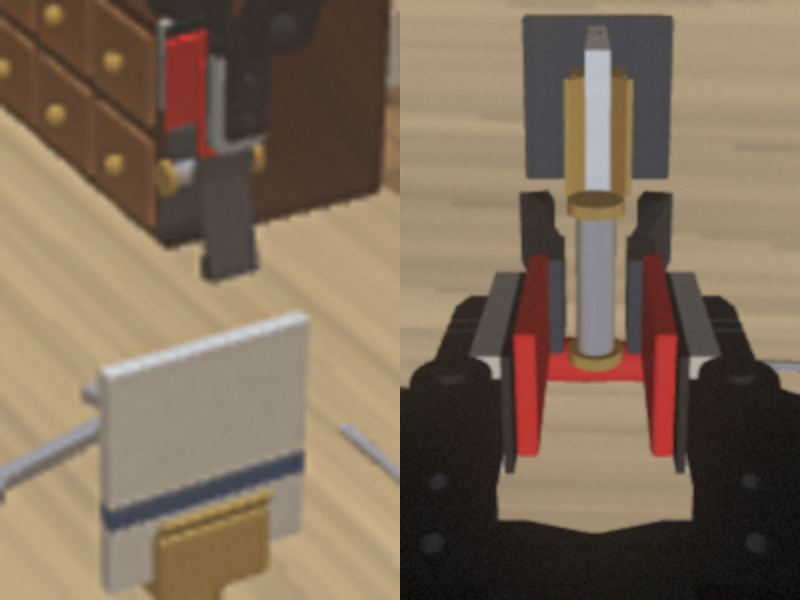

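The card edge (crop u≈597) lies in line with the pin (596), between the spread jaws. I lower the clip in two steps.

>>> jog_arm:
  offsets:
    - [[-0.0005,0.0005,0.012],0]
    - [[-0.0005,0.0005,0.024],0]
    - [[-0.0005,0.0005,0.034],0]
    - [[-0.0005,0.0005,0.044],0]
    - [[-0.0005,0.0005,0.05],0]
    - [[-0.0005,0.0005,0.05],0]
    - [[-0.0005,0.0005,0.05],0]

```text
time_s: 14.18
ee_pos: [0.6278, 0.021, 0.2257]
tcp_rot: [-0.017, 1.0, 0.0, -0.0]
force: [-0.3, 0.4, -0.5]
gripper_width: 0.315
finger_force: 22.1
```

```bash
python3 -c "
from h import *
togo(.6275,.0212,.21,91.97)"
```

```text
t 14.18 pos [0.6278 0.021  0.2257] ydeg 91.92 tilt [0.0006 0.0001] F [-0.3  0.4 -0.5] w 0.315 ff 22.1 -> shift [0.0003 0.0002 0.0157] turn -0.0009
```

>>> jog_arm:
  offsets:
    - [[0,0,0.005],0]
    - [[0,0,0.01],0]
    - [[0,0,0.014],0]
    - [[0,0,0.015],0]
    - [[0,0,0.015],0]
    - [[0,0,0.015],0]
    - [[0,0,0.015],0]

```text
time_s: 14.77
ee_pos: [0.6283, 0.0215, 0.211]
tcp_rot: [-0.017, 1.0, 0.0, 0.0]
force: [0.2, -0.2, -0.4]
gripper_width: 0.317
finger_force: 22.1
```

```bash
python3 - <<'E'
from h import *
togo(.6275,.0212,.21,91.97)
im=manip.read_camera("wrist")[:,:,::-1]; s=manip.read_camera("side")[:,:,::-1]; cv2.imwrite("pics/side9.png",s)
togo(.6275,.0212,.21,91.97)
u,v=pix("side",[.626,.02,.16]).astype(int); print(u,v)
cv2.imwrite("pics/z9.png",np.hstack([cv2.resize(s[v-60:v+60,u-40:u+40],(400,600),interpolation=cv2.INTER_CUBIC),cv2.resize(im[150:450,220:420],(400,600))]))
E
```

```text
t 14.77 pos [0.6283 0.0215 0.211 ] ydeg 91.96 tilt [-0.0004  0.    ] F [ 0.2 -0.2 -0.4] w 0.317 ff 22.1 -> shift [ 0.0008 -0.0002  0.001 ] turn -0.0001
t 14.87 pos [0.6284 0.0215 0.2111] ydeg 91.96 tilt [-0.0006  0.    ] F [-0.2  0.  -0.5] w 0.319 ff 22.1 -> shift [ 0.0009 -0.0002  0.0011] turn -0.0001
349 200
```

View pics/z9.png

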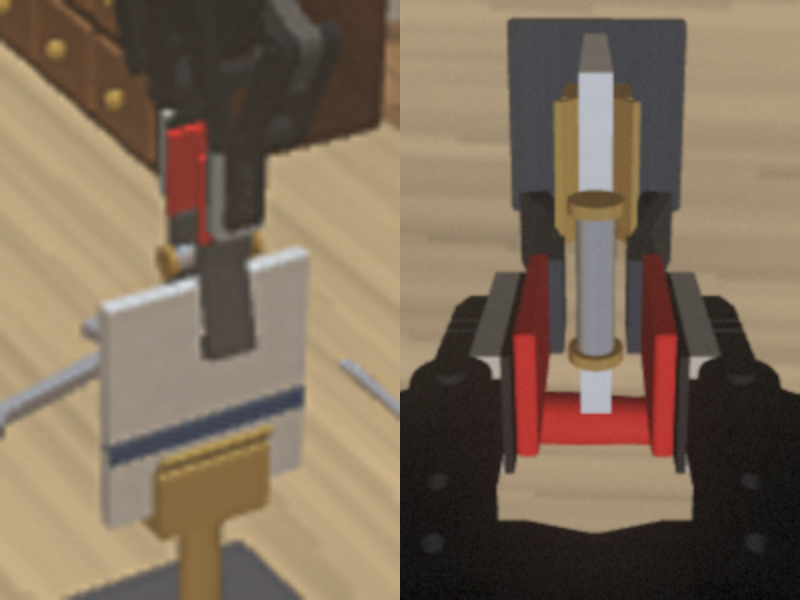

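The clip straddles the card's top edge with clear gaps and no contact force. One last check of the x centring before I hand in.

```bash
python3 - <<'E'
from h import *
for x,y,Y in((203,357,.005),(256,346,.005),(101,305,.017),(309,253,.017)):
    o,d=ray("side",309+x/5,140+y/5); print(np.round(o+d*(Y-o[1])/d[1],4))
E
```

```text
[0.6181 0.005  0.1466]
[0.6416 0.005  0.1448]
[0.5805 0.017  0.174 ]
[0.6716 0.017  0.1721]
```

>>> jog_arm:
  offsets:
    - [[0.001,0,0],0]
    - [[0.002,0,0],0]
    - [[0.002,0,0],0]
    - [[0.002,0,0],0]
    - [[0.002,0,0],0]
    - [[0.002,0,0],0]

```text
time_s: 15.37
ee_pos: [0.6262, 0.0214, 0.2108]
tcp_rot: [-0.017, 1.0, 0.0, 0.0]
force: [-0.7, -0.6, -1.8]
gripper_width: 0.318
finger_force: 22.1
```

```bash
python3 -c "
from h import *
togo(.626,.0212,.21,91.97)
print(manip.close_job())"
```

```text
t 15.37 pos [0.6262 0.0214 0.2108] ydeg 91.96 tilt [-0.0001  0.0001] F [-0.7 -0.6 -1.8] w 0.318 ff 22.1 -> shift [ 0.0002 -0.0002  0.0008] turn -0.0002
the job is handed in; nothing more can be done
None
```

Job handed in at 15.4 s: the card is seated in the stand's slot and released, and the clip is held open over the middle of its top edge, jaws about 26 mm below the edge, with no sign of contact in the last pictures or force readings.

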